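# Switch off the warming plate and lift the teapot off it

## Robot

A 6-joint arm with a two-finger parallel gripper is mounted at the origin on the work surface. World frame = base frame: x ahead of the robot, y to its left, z up, the work surface at z = 0. Lengths are in m, angles in rad, forces in N, time in s.
With the tool pointing down it reaches from about 0.35 to 1 m from the base axis. Payload 7.1 kg.
Tool frame: the origin (TCP) lies between the finger pads; the fingertips stand 22 mm ahead of it and the grasp point (between the pads) lies 3 mm ahead of it; z points along the fingers, y is the line along which they close (so a half turn about z gives the same grasp; the last joint's range is limited). The gripper opens to 85 mm and grips with 20 to 120 N. Pads are 22 mm wide; open, the fingers measure 114 mm over their backs; the gripper's body (76 mm by 85 mm) begins 54 mm behind the grasp point. The pads swing forward as they close: fully open they stand 13 mm farther back than shut.
Start: joints at [1.205, 0.423, 1.63, -0, 1.089, -0.019], TCP at [0.212, 0.588, 0.23] pointing down, gripper open.
Joint ranges: [-3, 3], [-0.9, 2.11], [0.09, 2.58], [-1.31, 4.45], [0.11, 2.69], [-2.54, 2.54]. Speed limits (rad/s): [2.39, 2.39, 3.01, 3.14, 3.14, 3.14].

## Interface

Orientations are given as a rotation vector (axis times angle).
In Python, from rig import manip gives the robot as it stands. The module is installed in compiled form; this text tells all that it offers. Calls block until the motion is done:
- manip.move_to(position, orientation): joint-space move of the TCP to a pose.
- manip.servo_line(position, orientation=None, rate=0.15): straight line of the TCP; orientation=None keeps the orientation; rate is the mean speed in m/s.
- manip.set_joints(angles): joint-space move.
- manip.command_gripper(opening, f_grip=None): finger opening in m; f_grip is the grip in N (None keeps the last); returns when the fingers have stopped.
- manip.hold(seconds).
- manip.solve_ik(position, orientation): joint angles nearest the present ones, or None.
- manip.camera(name): name is "scene" or "top"; returns a dict with "image" (400x640x3 uint8, red, green, blue), "fx", "fy", "cx", "cy" (pixels), "k1" (the pictures are not rectified: a ray, as slopes to the right and down, at radius r is drawn at 1 + k1 r^2 times it, then the intrinsics apply), "cam_to_world" (4x4, takes a point from camera to world coordinates). Camera axes: x right, y down, z forward; pixel columns grow to the right and rows downward; lengths in m; the calibration is good to about 2 mm. A picture is of the moment at which its call begins. There is no depth.
A pose or a line that the arm cannot do raises manip.IKError and nothing moves.
- manip.sign_off(): hands the job in; it is judged then, once.
Readings, each from a call of its own:
- manip.get_time(): time.
- manip.get_joint_positions(): joint angles.
- manip.get_joint_vel(): joint speeds.
- manip.get_tau(): joint torques, N m.
- manip.get_position(): TCP position.
- manip.get_ee_rot(): TCP orientation.
- manip.get_contact_force(): force on the tool from outside, world axes, zero at the start.
- manip.get_torque(): the same for the moment, N m.
- manip.get_width(): finger opening in m.
- manip.get_grip_force(): force on a finger pad.
Only numpy, scipy, OpenCV 4.12 (cv2) and the standard library are available. Lean on these libraries where they do the work, as an engineer would, in place of code of your own. Each camera call takes 0.05 s, during which the arm holds its last target. There are 200 camera calls.

## Task

Switch off the warming plate by pressing its red spring paddle all the way down to its stop while the teapot is still standing on the plate. Then take the teapot by its handle, lift it straight up off the plate and hold it there, level and still, about 10 cm above the plate: finish while holding it, do not put it down or let go. Do not tip the teapot on the way, and leave the beaker, the canister and the bowl where they stand.

Things in the scene. Friction and masses are not known exactly. Their poses are not given: they have to be found in the camera images.
- warmer: electric warming plate, fixed to the worktop: a white round base of 160 mm diameter with a dark round hotplate (140 mm diameter) whose flat top is 30 mm above the worktop, and a white tongue 70 mm wide and 10 mm high that runs out along its -y axis to 200 mm from the centre and carries the red paddle. Origin: centre of the round base at worktop level; z up.
- paddle (a joint): angle of the red paddle (rad): 0 = up, at rest; 0.28 = fully down on its stop (dead stop). Hinged 100 mm from the warmer's centre along the warmer's -y, 26 mm above the worktop, hinge axis parallel to the warmer's x. A spring pushes it back up by itself; pressed at the pad it takes about 3 N to start and about 8 N at the stop.
- paddle_pad (a point): the point to press, on top of the red paddle (a plate 46 mm wide, 95 mm long, 6 mm thick, sloping upward away from the teapot at 0.30 rad), 75 mm from the hinge and so about 171 mm from the warmer's centre along the warmer's -y; it is about 51 mm above the worktop at rest and about 30 mm when fully down. Its axes at rest are those of the warmer and turn with the paddle.
- teapot: rose-coloured stoneware teapot standing on the hotplate, about 0.4 to 0.75 kg: round body 124 mm in diameter, lid knob reaching 112 mm above its underside, spout along its +x reaching 103 mm from the axis. The lid does not come off. Origin: centre of its underside; z up. It balances within a few mm of its axis.
- teapot_grip (a point): middle of the teapot's handle: a dark wooden bar 76 mm long (along the teapot's x), 18 mm wide and 18 mm high, rigidly carried by two steel wires at its ends 168 mm above the teapot's underside (about 198 mm above the worktop at the start), with 47 mm of free space beneath it. Axes as the teapot's.
- beaker: bystander: green cup without handle, 72 mm across, 80 mm high; origin: centre of its underside
- canister: bystander: cream lidded canister, 86 mm across, 95 mm high; origin: centre of its underside
- bowl: bystander: small white bowl, 96 mm across, 45 mm high; origin: centre of its underside
Mind the look-alikes: they are no part of the job. Leave any white or yellow look-alike of the teapot alone.

How it is judged:
On the way, in this order (a step that is already met when the one before it is completed fails the run):
1. the paddle is pressed down to its stop while the teapot stands on the hotplate (value of joint paddle above 0.255 rad and z of teapot in the frame of warmer below 0.036 m and horizontal distance between teapot and warmer below 0.03 m), for 0.15 s.
2. the teapot is lifted clear of the plate (z of teapot in the frame of warmer above 0.08 m and contact force between teapot and warmer below 0.05 N and contact force between the fingers and teapot above 1.5 N), for 0.2 s.
At the end, for the whole second after the job is handed in: Teapot held by the gripper alone, underside 50 to 160 mm above the hotplate, within 70 mm of the warmer's centre, tilt under 0.14 rad, under 30 mm/s and 0.2 rad/s; paddle sprung back (under 0.05 rad); beaker, canister and bowl upright, within 30 mm of their starts (all of step 2 and z of teapot in the frame of warmer below 0.19 m and horizontal distance between teapot and warmer below 0.07 m and angle between teapot's own z axis and vertical below 0.14 rad and linear speed of teapot below 0.03 m/s and angular speed of teapot below 0.2 rad/s and value of joint paddle below 0.05 rad and contact force between teapot and beaker below 0.05 N and contact force between teapot and canister below 0.05 N and contact force between teapot and bowl below 0.05 N and distance of each of beaker, canister, bowl from where it was at the start of the episode below 0.03 m and angle between each of beaker, canister, bowl's own z axis and vertical below 0.15 rad); the arm keeps its last pose, push and grip.
It fails at once if the teapot is tipped by more than 0.35 rad (20 degrees) (angle between teapot's own z axis and vertical above 0.35 rad).
It fails at once if a bystander (beaker, canister, bowl) is moved more than 30 mm or knocked over (distance of any of beaker, canister, bowl from where it was at the start of the episode above 0.03 m or angle between any of beaker, canister, bowl's own z axis and vertical above 0.3 rad).
It also fails if it takes over 51 s, if anything falls off the work surface, if the arm or the gripper's body presses on something with over 40 N, if the wrist force passes 120 N, or if a joint passes its speed limit or range.

## Working session

There is one attempt and no reset: what is moved stays moved. The work goes in short steps, each a Python script; the robot and the scene stay as the last script left them, time stands still between calls to the robot, and variables do not carry over. Pictures are saved under pics/ and viewed, at most 10 in all, crops included, and the job is handed in when it is done.

```bash
mkdir -p pics; cat > h.py <<'E'
import numpy as np, cv2
from rig import manip
from scipy.spatial.transform import Rotation as R
def K(c): return np.array([[c['fx'],0,c['cx']],[0,c['fy'],c['cy']],[0,0,1.]]), np.array([c['k1'],0,0,0,0.])
def ray(c,uv):
    k,d=K(c); p=cv2.undistortPoints(np.array(uv,float).reshape(-1,1,2),k,d).reshape(-1,2)
    T=np.array(c['cam_to_world']); return T[:3,3], np.c_[p,np.ones(len(p))]@T[:3,:3].T
def onz(c,uv,z):
    o,d=ray(c,uv); return o+d*((z-o[2])/d[:,2])[:,None]
def proj(c,P):
    k,d=K(c); T=np.linalg.inv(c['cam_to_world'])
    return cv2.projectPoints(np.array(P,float).reshape(-1,1,3),cv2.Rodrigues(T[:3,:3])[0],T[:3,3],k,d)[0].reshape(-1,2)
def down(yaw): # tool z down, tool y at angle yaw
    y=np.array([np.cos(yaw),np.sin(yaw),0]); z=np.array([0,0,-1.]); return R.from_matrix(np.c_[np.cross(y,z),y,z]).as_rotvec()
def save(n,im): cv2.imwrite('pics/'+n,np.ascontiguousarray(im[...,::-1]))
E
python3 - <<'E'
from h import *
import pickle
C={n:manip.camera(n) for n in('top','scene')}
pickle.dump(C,open('c.pkl','wb'))
for n in C:
    save(n+'0.png',C[n]['image']); print(n,np.round(C[n]['cam_to_world'],3).tolist(),C[n]['fx'],C[n]['k1'])
print(manip.get_ee_rot(),down(0),manip.get_time())
E
```

```text
top [[-0.015, -0.985, 0.171, 0.406], [-1.0, 0.013, -0.009, 0.022], [0.007, -0.171, -0.985, 1.19], [0.0, 0.0, 0.0, 1.0]] 363.28280059937754 0.004945483505186822
scene [[-0.738, 0.565, -0.368, 1.064], [0.674, 0.609, -0.418, 0.537], [-0.013, -0.557, -0.83, 1.184], [0.0, 0.0, 0.0, 1.0]] 474.7348507057849 -0.10220740221204237
[-5.41971574e-01 -3.09420574e+00  2.23374464e-03] [2.22144147 2.22144147 0.        ] 0.1
```

View pics/top0.png

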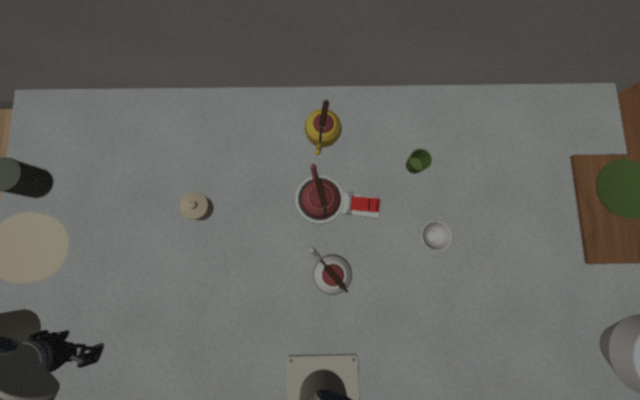

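View pics/scene0.png

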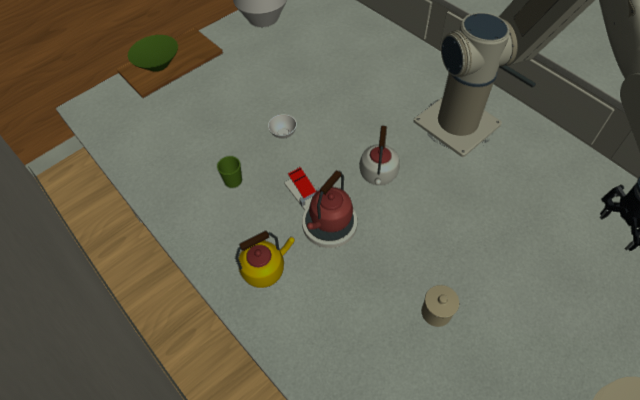

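Candidates for the teapot in the top view are the rose pot on the warmer at (319,198), the yellow pot at (323,127) and the white pot at (333,274). I choose the rose one. The red paddle is at (366,205), beaker (418,160), bowl (436,235) and canister (196,206). I'll check the choice in one close crop of both views.

```bash
python3 - <<'E'
from h import *
import pickle
C=pickle.load(open('c.pkl','rb'))
a=C['top']['image'][150:240,280:400]; b=C['scene']['image'][155:255,270:390]
g=lambda im:cv2.resize(np.clip(im*1.8,0,255).astype(np.uint8),None,fx=5,fy=5,interpolation=cv2.INTER_CUBIC)
A=g(a)[:, :]; B=g(b)
A=cv2.resize(A,(400,300)); B=cv2.resize(B,(400,333))
im=np.zeros((333,800,3),np.uint8); im[:300,:400]=A; im[:,400:]=B
save('crop1.png',im)
for n in C:
    im=C[n]['image'].astype(int); r,gg,bb=im[...,0],im[...,1],im[...,2]
    m=((r>130)&(gg<60)&(bb<60)).astype(np.uint8)
    k,l,s,ce=cv2.connectedComponentsWithStats(m)
    for i in range(1,k):
        if s[i,4]>15: print(n,'red',s[i],ce[i], onz(C[n],[ce[i]],.045).round(4))
    hsv=cv2.cvtColor(C[n]['image'],cv2.COLOR_RGB2HSV)
    print(n,[hsv[int(y),int(x)].tolist() for x,y in ([(319,198),(322,210),(315,185),(300,200),(350,205)] if n=='top' else [(330,183),(335,215),(322,195),(315,235),(300,200)])])
E
```

```text
top red [351 197  17  13 174] [359.16091954 203.27586207] [[ 0.5699 -0.1242  0.045 ]]
top red [371 199   5  12  45] [372.8        204.37777778] [[ 0.5658 -0.1675  0.045 ]]
top [[6, 126, 65], [2, 115, 89], [3, 132, 87], [0, 49, 57], [178, 82, 115]]
scene red [290 170  15  12  76] [296.90789474 174.92105263] [[ 0.5614 -0.1712  0.045 ]]
scene red [295 176  21  21 238] [304.8697479  186.57983193] [[ 0.5721 -0.1222  0.045 ]]
scene [[14, 174, 41], [3, 131, 130], [3, 103, 57], [83, 46, 44], [78, 16, 82]]
```

View pics/crop1.png

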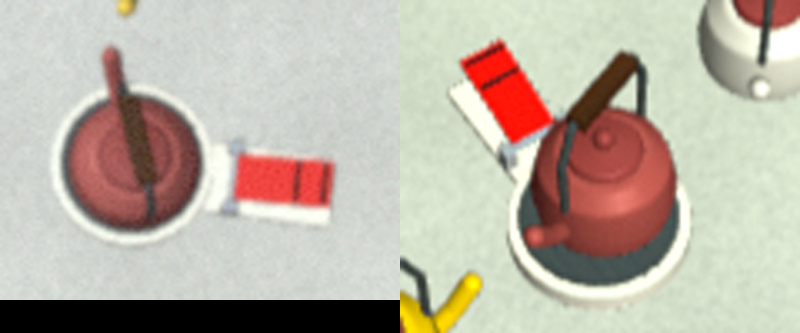

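The crop confirms it: the rose pot stands on the white-ringed warmer, with the paddle to the right (image). The handle bar is at top ≈(321,192) and scene ≈(331,182), running along the spout line.

```bash
cat >> h.py <<'E'
def tri(cs,uvs):
    A=0;b=0
    for c,uv in zip(cs,uvs):
        o,d=ray(c,[uv]); d=d[0]/np.linalg.norm(d[0]); M=np.eye(3)-np.outer(d,d); A=A+M; b=b+M@o
    return np.linalg.solve(A,b)
def brown(c,box):
    x0,y0,x1,y1=box; h=cv2.cvtColor(c['image'],cv2.COLOR_RGB2HSV)[y0:y1,x0:x1]
    m=((h[...,0]>5)&(h[...,0]<25)&(h[...,1]>110)&(h[...,2]<75)).astype(np.uint8)
    k,l,s,ce=cv2.connectedComponentsWithStats(m); i=1+np.argmax(s[1:,4]); ys,xs=np.nonzero(l==i)
    p=np.c_[xs+x0,ys+y0].astype(np.float32); vx,vy,cx,cy=cv2.fitLine(p,cv2.DIST_L2,0,.01,.01).ravel()
    t=(p-[cx,cy])@[vx,vy]; d=np.array([vx,vy]); mid=np.array([cx,cy])
    (rc,rs,ra)=cv2.minAreaRect(p)
    return np.array([mid+d*t.min(),mid+d*t.max()]),np.array(rc),len(p)
E
python3 - <<'E'
from h import *
import pickle
C=pickle.load(open('c.pkl','rb')); t,s=C['top'],C['scene']
bt=brown(t,(295,160,345,225)); bs=brown(s,(310,160,355,215)); print(bt,bs)
g=tri([t,s],[bt[1],bs[1]]); print('grip',g, onz(t,[bt[1]],.203),onz(s,[bs[1]],.203))
for c,b in((t,bt),(s,bs)):
    e=onz(c,b[0],.2); d=e[1]-e[0]; print('bar ends',e.round(4).tolist(),np.linalg.norm(d),np.degrees(np.arctan2(d[1],d[0])))
# white ring in both
for n,c,box in(('top',t,(280,165,350,235)),('scene',s,(290,180,370,255))):
    x0,y0,x1,y1=box; h=cv2.cvtColor(c['image'],cv2.COLOR_RGB2HSV)
    print(n,'row',c['image'][198 if n=='top' else 242,x0:x1:2].sum(1).tolist())
    im=c['image'].astype(int); m=((im[...,0]>130)&(im[...,1]<60)&(im[...,2]<60)).astype(np.uint8)
    m=cv2.morphologyEx(m,cv2.MORPH_CLOSE,np.ones((5,5),np.uint8))
    p=np.argwhere(m)[:,::-1].astype(np.float32); q=cv2.boxPoints(cv2.minAreaRect(p)); print('paddle',q.round(1).tolist())
    z=np.array([.029 if abs(1)else 0]*4); W=onz(c,q,.043); 
    # near-hinge corners: closest to grip
    o=np.argsort(np.linalg.norm(W[:,:2]-g[:2],axis=1)); near=onz(c,q[o[:2]],.030).mean(0); far=onz(c,q[o[2:]],.059).mean(0)
    d=near-far; print('near',near.round(4),'far',far.round(4),np.linalg.norm(d[:2]),np.degrees(np.arctan2(d[1],d[0])))
E
```

```text
(array([[317.3144 , 178.64922],
       [324.19077, 204.41534]], dtype=float32), array([320.71624756, 191.60392761]), 111) (array([[321.67917, 192.40053],
       [338.8198 , 171.84969]], dtype=float32), array([330.38525391, 182.23773193]), 171)
grip [0.58185748 0.00110264 0.19904332] [[0.58131717 0.00098595 0.203     ]] [[0.58365685 0.00347199 0.203     ]]
bar ends [[0.6186, 0.0098, 0.2], [0.5459, -0.008, 0.2]] 0.07482487378667975 -166.22873173411324
bar ends [[0.6199, 0.0103, 0.2], [0.5434, -0.0079, 0.2]] 0.0786063178486656 -166.65076942688052
top row [344, 346, 352, 343, 348, 349, 350, 362, 408, 265, 157, 196, 220, 219, 229, 190, 201, 204, 187, 177, 104, 106, 103, 139, 163, 139, 189, 155, 132, 120, 213, 404, 420, 418, 403]
paddle [[350.70001220703125, 208.5], [351.6000061035156, 196.8000030517578], [375.29998779296875, 198.60000610351562], [374.3999938964844, 210.3000030517578]]
near [ 0.5745 -0.1001  0.03  ] far [ 0.5635 -0.1715  0.059 ] 0.07220048730237474 81.21299743830323
scene row [251, 252, 333, 356, 351, 353, 357, 359, 353, 350, 339, 276, 254, 301, 361, 425, 432, 432, 432, 431, 433, 434, 433, 436, 436, 407, 385, 357, 347, 355, 348, 350, 345, 361, 360, 361, 361, 367, 357, 364]
paddle [[289.6000061035156, 175.89999389648438], [300.8999938964844, 168.39999389648438], [315.5, 190.3000030517578], [304.20001220703125, 197.8000030517578]]
near [ 0.5726 -0.1     0.03  ] far [ 0.5644 -0.1737  0.059 ] 0.0741115735595783 83.66878990758967
```

```bash
cat >> h.py <<'E'
TH=np.radians(13.6+90)
G=np.array([.5820,.0013,.198]); PAD=np.array([.566,-.169])
E
python3 - <<'E'
from h import *
for th in (TH,TH-np.pi):
    for p in ([*PAD,.3],[*PAD,.05],[G[0],G[1],.2],[G[0],G[1],.32]):
        q=manip.solve_ik(p,down(th)); print(round(th,2),None if q is None else np.round(q,2))
p=np.array(manip.get_position()); rv=manip.get_ee_rot()
manip.command_gripper(0.0,40)
manip.servo_line([p[0],p[1],.36],rate=.25)
ths=[TH,TH-np.pi]; q0=np.array(manip.get_joint_positions())
th=min(ths,key=lambda t:abs(manip.solve_ik([*PAD,.34],down(t))[5]))
print('use',th); manip.move_to([*PAD,.34],down(th))
manip.servo_line([*PAD,.10],rate=.2)
print(manip.get_time(),manip.get_position(),manip.get_contact_force(),manip.get_width())
c=manip.camera('scene');save('s1.png',cv2.resize(c['image'][100:260,220:420],None,fx=3,fy=3)); 
E
```

```text
1.81 [-0.31  0.3   1.64 -0.    1.2  -2.12]
1.81 [-0.31  0.63  1.8  -0.    0.72 -2.12]
1.81 [-0.02  0.4   1.75 -0.    0.99 -1.83]
1.81 [-0.02  0.27  1.64 -0.    1.24 -1.83]
-1.33 [-0.31  0.3   1.64  0.    1.2   1.02]
-1.33 [-0.31  0.63  1.8   0.    0.72  1.02]
-1.33 [-0.02  0.4   1.75  0.    0.99  1.32]
-1.33 [-0.02  0.27  1.64  0.    1.24  1.32]
use -1.3334315485236679
5.825 [ 0.56675192 -0.16920777  0.10102312] [0.89306332 0.50355426 0.44254342] -0.00026736887509688274
```

View pics/s1.png

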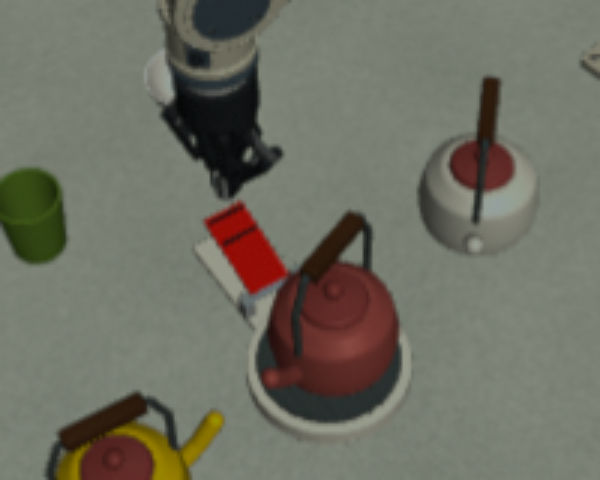

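The closed fingers (zoomed crop, tip ≈(228,190)) hang over the far part of the paddle at (230,215), clear of the pot and the beaker. Next I press under force control.

```bash
python3 - <<'E'
from h import *
f0=manip.get_contact_force()[2]; z=.080; log=[]
while z>.046:
    manip.servo_line([*PAD,z],rate=.05); manip.hold(.05)
    f=manip.get_contact_force()[2]-f0; log.append((round(manip.get_position()[2],4),round(f,1)))
    if f>16: break
    z-=.002 if f<6 else .001
manip.hold(.4)
c=manip.camera('scene');save('s2.png',cv2.resize(c['image'][100:260,220:420],None,fx=3,fy=3))
print(log,manip.get_time(),manip.get_position(),manip.get_contact_force())
E
```

```text
[(np.float64(0.0799), np.float64(0.5)), (np.float64(0.0781), np.float64(0.6)), (np.float64(0.076), np.float64(-0.3)), (np.float64(0.0739), np.float64(0.2)), (np.float64(0.0719), np.float64(0.9)), (np.float64(0.0699), np.float64(0.1)), (np.float64(0.0679), np.float64(-1.1)), (np.float64(0.0659), np.float64(0.1)), (np.float64(0.0639), np.float64(0.4)), (np.float64(0.0619), np.float64(-0.2)), (np.float64(0.0599), np.float64(1.2)), (np.float64(0.0579), np.float64(-0.0)), (np.float64(0.0559), np.float64(-0.1)), (np.float64(0.0539), np.float64(-0.0)), (np.float64(0.052), np.float64(0.7)), (np.float64(0.0502), np.float64(2.1)), (np.float64(0.0481), np.float64(3.0))] 11.725 [ 0.56616267 -0.16904397  0.04808339] [ 2.09882922 -1.56749008  3.50219183]
```

View pics/s2.png

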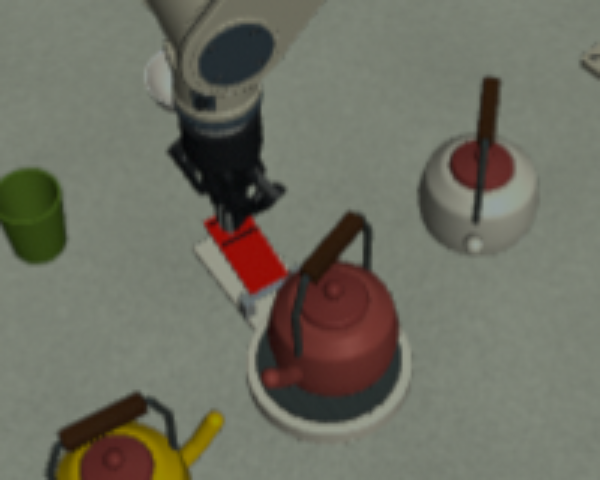

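The fingertips are at about (230,230) zoomed, on the paddle. The force is lower than expected, so I compare the projected tip and the paddle mask between both pictures.

```bash
python3 - <<'E'
from h import *
c=manip.camera('scene'); P=manip.get_position()
for z in (.026,.03,.05): print(z,((proj(c,[[P[0],P[1],z]])-[220,100])*3).round(0))
u=np.array([.0947,.9955]);n=np.array([u[1],-u[0]]); W=np.array([.582,.0013])
for a in (.30,.02):
    L=[]
    for s in (0,.075,.095):
        for w in(-.023,.023):
            xy=W-u*(.1+s*np.cos(a))+n*w; L.append([*xy,.026+.006+s*np.sin(a)])
    print(a,((proj(c,L)-[220,100])*3).round(0).tolist())
a=cv2.imread('pics/s1.png')[180:330,180:320];b=cv2.imread('pics/s2.png')[180:330,180:320]
save('cmp.png',cv2.resize(np.hstack([a,b]),None,fx=2.8,fy=2.8)[...,::-1])
E
```

```text
0.026 [[230. 240.]]
0.03 [[229. 238.]]
0.05 [[228. 226.]]
0.3 [[290.0, 270.0], [252.0, 294.0], [247.0, 211.0], [209.0, 234.0], [235.0, 196.0], [197.0, 218.0]]
0.02 [[290.0, 270.0], [252.0, 294.0], [246.0, 222.0], [209.0, 244.0], [235.0, 209.0], [197.0, 231.0]]
```

View pics/cmp.png

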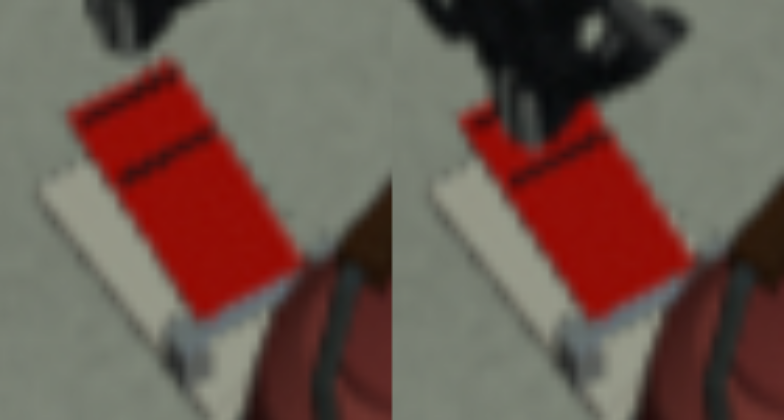

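The paddle is at most slightly depressed: its edge is near the rest prediction (197,218) and the tip has only just made contact. So the actual tip sits closer to the TCP than stated. I continue down.

```bash
python3 - <<'E'
from h import *
z=.047; log=[]
while z>.018:
    manip.servo_line([*PAD,z],rate=.05); manip.hold(.05)
    f=manip.get_contact_force(); log.append((round(float(manip.get_position()[2]),4),np.round(f,1).tolist()))
    if f[2]>17: break
    z-=.0015 if f[2]<7 else .001
manip.hold(.4)
c=manip.camera('scene');save('s3.png',cv2.resize(c['image'][160:215,280:340],None,fx=8,fy=8))
print(*log,sep='\n');print(manip.get_time(),manip.get_position(),manip.get_contact_force())
E
```

```text
(0.047, [1.4, -1.9, 4.2])
(0.0455, [0.4, -1.3, 4.2])
(0.044, [0.4, -1.4, 3.8])
(0.0425, [1.5, -2.7, 5.2])
(0.0411, [0.4, -0.9, 4.9])
(0.0396, [0.3, -2.4, 5.7])
(0.0382, [1.0, -2.3, 5.9])
(0.0367, [0.4, -2.0, 6.4])
(0.0352, [-0.9, -3.2, 6.0])
(0.0338, [0.2, -2.9, 7.2])
(0.0328, [-1.1, -4.7, 7.2])
(0.0319, [-1.1, -3.8, 6.6])
(0.0304, [-0.0, -4.6, 7.3])
(0.0294, [-0.8, -3.9, 6.8])
(0.0285, [-3.2, -4.6, 13.1])
(0.0283, [-5.4, -3.6, 21.4])
17.025 [ 0.56621403 -0.16965406  0.02825087] [-4.57176937 -4.782546   20.6041603 ]
```

View pics/s3.png

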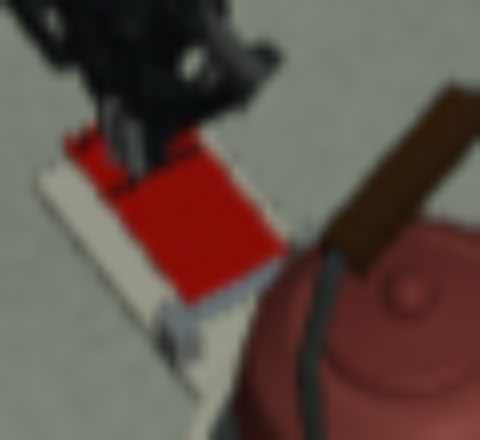

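The paddle is hard on its stop: the force jumps from 7 to 21 N at 22–24 mm of travel, the paddle lies flat at (190,220), and the pot hasn't moved. The effective tip is about at the TCP, so I use a grasp height that works either way, z≈0.186.

```bash
python3 - <<'E'
from h import *
manip.hold(.1)
manip.servo_line([*PAD,.10],rate=.1)
manip.servo_line([*PAD,.32],rate=.25)
c=manip.camera('scene'); bs=brown(c,(310,160,355,215)); print(bs, onz(c,[bs[1]],.203))
manip.command_gripper(.06,40)
th=TH-np.pi
manip.servo_line([G[0],G[1],.32],rate=.2)
manip.servo_line([G[0],G[1],.25],rate=.15)
f0=np.array(manip.get_contact_force()); z=.24
while z>=.1855:
    manip.servo_line([G[0],G[1],z],rate=.06); f=np.array(manip.get_contact_force())-f0
    if np.linalg.norm(f)>5: print('touch',z,f); break
    z-=.009
c=manip.camera('scene');a=cv2.resize(c['image'][140:240,270:370],(400,400),interpolation=cv2.INTER_CUBIC)
c=manip.camera('top');b=cv2.resize(c['image'][150:250,270:370],(400,400),interpolation=cv2.INTER_CUBIC)
save('g1.png',np.clip(np.hstack([a,b])*1.8,0,255).astype(np.uint8))
print(manip.get_time(),manip.get_position(),manip.get_contact_force(),manip.get_width())
E
```

```text
(array([[321.67917, 192.40053],
       [338.8198 , 171.84969]], dtype=float32), array([330.38525391, 182.23773193]), 171) [[0.58365685 0.00347199 0.203     ]]
23.5333 [0.58203573 0.00128088 0.18597988] [-0.21607436  0.5977042  -0.03666227] 0.060177487886779
```

View pics/g1.png

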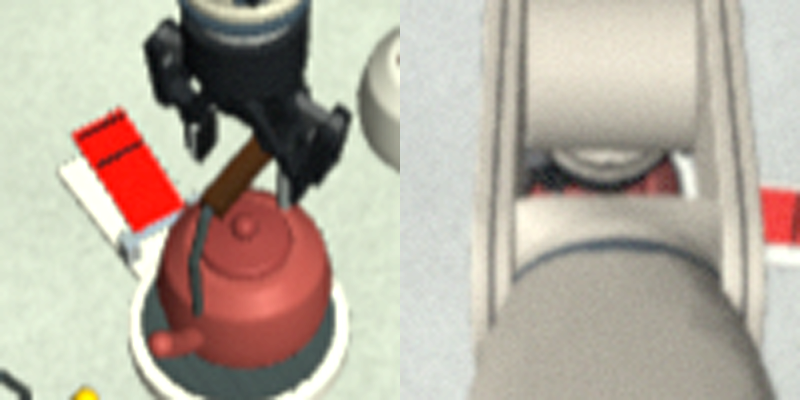

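The paddle has sprung back and the pot is unmoved. The fingers straddle the bar, with tips at zoomed (290,205) and (203,160). I compute the tip height from those.

```bash
python3 - <<'E'
from h import *
c=manip.camera('scene'); P=manip.get_position(); M=R.from_rotvec(manip.get_ee_rot()).as_matrix(); y=M[:,1]; print(M[:,2],y)
for s in(-1,1):
  for z in(.155,.165,.175,.185,.195):
    q=P+s*.034*y; print(s,z,((proj(c,[[q[0],q[1],z]])-[270,140])*4).round(0))
E
```

```text
[ 1.95424897e-04 -6.48465234e-06 -9.99999981e-01] [ 2.35153109e-01 -9.71958339e-01  5.22575852e-05]
-1 0.155 [[285. 232.]]
-1 0.165 [[285. 223.]]
-1 0.175 [[285. 215.]]
-1 0.185 [[285. 206.]]
-1 0.195 [[285. 197.]]
1 0.155 [[199. 186.]]
1 0.165 [[199. 177.]]
1 0.175 [[198. 168.]]
1 0.185 [[198. 159.]]
1 0.195 [[198. 150.]]
```

At this opening the tips are at TCP height, so I lower to z=0.178 to put the pad centres at the bar, then close and lift slowly.

```bash
python3 - <<'E'
from h import *
manip.servo_line([G[0],G[1],.178],rate=.05); print(manip.get_contact_force())
manip.command_gripper(0.0,70); manip.hold(.2)
print(manip.get_width(),manip.get_grip_force(),manip.get_contact_force(),manip.get_torque(),manip.get_time())
if manip.get_width()>.012:
    manip.servo_line([G[0],G[1],.188],rate=.04); manip.hold(.2)
    print(manip.get_width(),manip.get_grip_force(),manip.get_contact_force(),manip.get_torque())
c=manip.camera('scene');a=cv2.resize(c['image'][130:250,270:390],(480,480),interpolation=cv2.INTER_CUBIC)
save('g2.png',np.clip(a*1.8,0,255).astype(np.uint8)); print(manip.get_time())
E
```

```text
[-1.21003132  0.24232745 -0.36866798]
0.016895793634010874 69.54602122306824 [ 1.04452834 -1.16116755  0.77317487] [-0.23106396 -0.18895499 -0.01656596] 24.55
0.016865646707008155 68.54570031166077 [ 0.02990772  0.17272804 -5.37335476] [ 0.00307923  0.02231002 -0.00635647]
25.2
```

View pics/g2.png

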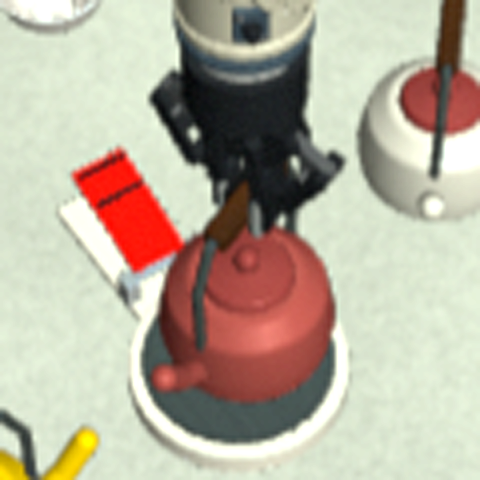

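The full weight is carried (5.4 N, almost no moment), and the picture shows the pot level and slightly raised, body at (245,320). I lift it the rest of the way.

```bash
python3 - <<'E'
from h import *
manip.servo_line([G[0],G[1],.280],rate=.06); manip.hold(1.0)
print(manip.get_width(),manip.get_grip_force(),manip.get_contact_force(),manip.get_torque(),manip.get_position(),manip.get_time())
c=manip.camera('scene');a=cv2.resize(c['image'][100:260,200:420],(660,480),interpolation=cv2.INTER_CUBIC)
save('g3.png',np.clip(a*1.8,0,255).astype(np.uint8))
E
```

```text
0.017017536087247417 68.54653000831604 [ 0.21497353 -0.31221479 -5.96157855] [-0.05760747  0.00063151  0.05897819] [0.58198576 0.00127692 0.28000875] 27.8833
```

View pics/g3.png

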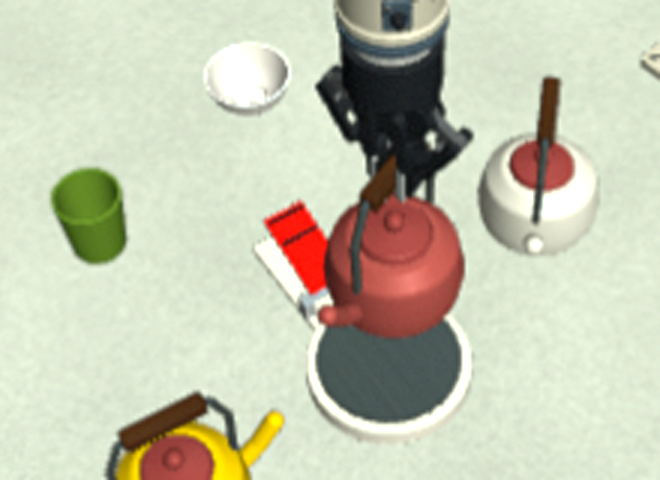

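The pot hangs level, body at (395,265), about 10 cm above the empty hotplate at (390,360). The paddle is up at (300,245), and the beaker and bowl are where they were. I hand the job in.

```bash
python3 -c "
from rig import manip
print(manip.sign_off())"
```

```text
the job is handed in; nothing more can be done
None
```

I pressed the paddle to its stop with the teapot on the plate, then lifted the teapot by its handle and handed in at about 28 s while holding it level about 10 cm up; no verdict came back.

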